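# Shift the paper-tube winder into second gear and start it

## Task

Get the paper-tube winder running in second gear: with the fingertips, push its gear lever along the slot from neutral, past the first notch, until it is fully home at the far stop, and only then press the small round start button all the way down and let go of it. Push only: do not pull the lever's knob upward, and leave the stop mushroom, the short tension slide and everything lying or standing around where they are.

Things in the scene. Friction and masses are not known exactly. Their poses are not given: they have to be found in the camera images.
- winder: Paper-tube winder: grey machine fixed on the table, 200 mm (its x) by 280 mm (its y), flat top 70 mm above the table. Origin at the centre of its underside; z up, x from its front edge (robot side) to its back, y to its left seen from the robot. Gear slot, start button, stop mushroom and tension slide are on the top; behind them (x over 45 mm) a winding head and spindle up to 55 mm above the top.
- gate_neutral (a point): Neutral end of the gear lever's slot, on the flat top (70 mm above the table); x and y axes as the winder's.
- gate_second (a point): Far end of the slot: where the lever's axis stands at the second stop, on the flat top; 60 mm from gate_neutral. The line from gate_neutral to gate_second is the winder's y axis, the direction of the push.
- gear (a joint): Travel of the gear lever along the slot in m: 0 neutral, 0.025 to 0.035 resting in the first notch, 0.060 second stop (hard end). It starts within 8 mm of neutral. Springs pull it into the nearest of these three places and hold it there; it takes 6 to 9 N to push it out of neutral or out of the first notch; beyond about 50 mm it snaps home by itself and stays.
- gear_knob_center (a point): Centre of the gear lever's black upright knob, 22 mm in diameter and 35 mm high, 32.5 mm above the winder's flat top (knob from 15 to 50 mm above it) on a steel stem of 12 mm diameter. It moves with the lever.
- gear_knob (a joint): Lift of the knob on its stem in m: 0 seated, up to 0.012 pulled up against a spring (about 6 N to begin). It must stay down.
- start_top (a point): Centre of the top face of the start button: small flat round button, 26 mm diameter, in an aluminium ring, pressed straight down.
- start (a joint): Travel of the start button in m: 0 out, 0.006 fully down (about 5 N); springs back.
- stop_top (a point): Top centre of the stop mushroom, 38 mm in diameter, 31 mm above the flat top; not to be pressed.
- stop (a joint): Travel of the stop mushroom in m: 0 out, 0.006 fully down. To be left alone.
- tension (a joint): Position of the short tension slide (black cap 18 x 26 mm, 15 mm high, sliding along the winder's x) in m; starts anywhere from 0 to 0.035. To be left alone.
- tension_top (a point): Top centre of the tension slide's cap.
- peg_a: Loose wooden clothes peg lying on the winder's top, 12 x 72 x 12 mm, origin under its centre, long side along its y.
- peg_b: Loose wooden clothes peg lying on the table, 12 x 72 x 12 mm, origin under its centre.
- tape: Loose roll of paper tape on the winder's top, 42 mm across, 19 mm high, origin under its centre.
- glue: White glue bottle with a black cap, 66 mm across, 160 mm high, loose on the table beside one end of the winder, origin under its centre.
- mug: White mug, 78 mm across without its handle, 92 mm high, loose on the table beside the other end of the winder, origin under its centre.
- phone: Dark flat slab phone lying on the table, 72 x 150 x 9 mm, origin under its centre.
- pegs_bowl: Wooden bowl on the table, 110 mm across, 45 mm high, origin under its centre.
Mind the look-alikes: they are no part of the job. Leave any purple look-alike of the glue alone.

How it is judged:
By the outcome, as a careful person would: the job done as asked, in the order asked, and still so for the second after the job is handed in, with the robot touching nothing.
It also fails if it takes over 43 s, if anything falls off the work surface, if the arm or the gripper's body presses on something with over 40 N, if the wrist force passes 120 N, or if a joint passes its speed limit or range.

## Robot

A 6-joint arm with a two-finger parallel gripper is mounted at the origin on the work surface. World frame = base frame: x ahead of the robot, y to its left, z up, the work surface at z = 0. Lengths are in mm, angles in degrees, forces in N, time in s.
With the tool pointing down it reaches from about 350 to 850 mm from the base axis. Payload 8.1 kg.
Tool frame: the origin (TCP) lies at the very end of the fingers, on their centre line; the grasp point (between the pads) lies 19 mm behind it; z points along the fingers, y is the direction in which the jaws open and shut (so a half turn about z gives the same grasp; the last joint's range is limited). The gripper opens to 85 mm and grips with 20 to 120 N. Pads are 22 mm wide; open, the fingers measure 114 mm over their backs; the gripper's body (76 mm by 85 mm) begins 54 mm behind the grasp point. The pads swing forward as they close: fully open they stand 13 mm farther back than shut.
Start: joints at [61.284, 7.471, 85.268, -0, 87.261, -4.893], TCP at [242.333, 548.89, 231.292] pointing down, gripper open.
Joint ranges: [-169.43, 169.43], [-51.17, 129.36], [1.28, 143.12], [-76.62, 256.62], [0, 156.53], [-152.29, 152.29]. Speed limits (degrees/s): [136.94, 136.94, 159.86, 180, 180, 180].

## Interface

Orientations are given as [roll, pitch, yaw] about the fixed x, y, z axes, in that order (R = Rz(yaw) Ry(pitch) Rx(roll)).
In Python, from bench import sensors, viewer, job gives the robot as it stands.
- The arm moves only by the shell command python3 -m pendant 'ROWS' [FORCE]. ROWS is JSON, one flat list of numbers, 5 for each row, row after row: the shift along the world's x, y, z in mm, then the turn about the world's z in rad, then the finger opening in mm, from 0 to 85.4. In form: [x, y, z, twist, hand, x, y, z, twist, hand, ...]. A call has 1 to 12 rows; each row shifts and turns the pose as measured when the row begins; what a row does not reach is not made up. A row lasts 1/12 s, in which the tool goes at most 41.7 mm and 7.16 degrees, less where a joint would pass 70% of its speed; a pose out of reach is approached as far as the arm can. A call with a gripper value outside its range is refused whole. The fingers move at their own pace and stop on an object; FORCE is the grip in N (left out, the last holds). Time passes only in rows, so rows that do not move let the fingers close. It gives the time, the measured TCP pose, the force and the opening at its end, in the units of the state.
- sensors.sense(): the state, without advancing time (a new reading comes with each control period).
- viewer.snapshot(name): name is "side" or "top"; returns a dict with "frame" (400x640x3 uint8, blue, green, red), "z_map" (400x640 float32, mm along the optical axis (not along the pixel's ray), 0 where there is no reading), "fx", "fy", "cx", "cy" (pixels), "k1" (the pictures are not rectified: a ray, as slopes to the right and down, at radius r is drawn at 1 + k1 r^2 times it, then the intrinsics apply), "view" (4x4, takes a point from world to camera coordinates). Camera axes: x right, y down, z forward; pixel columns grow to the right and rows downward; lengths in mm; the calibration is good to about 2 mm. A picture is of the moment at which its call begins.
- job.hand_in(): hands the job in, once; it reports no verdict.
The state is a dict: "time": time; "joint_pos": joint angles; "qd": joint speeds; "joint_efforts": joint torques, N m; "tool_pos": TCP position; "tcp_rot": TCP orientation; "ft_force": force on the tool from outside, world axes, zero at the start; "wrist_torque": the same for the moment, N m; "finger_gap": finger opening in mm.
Only numpy, scipy, OpenCV 4.12 (cv2) and the standard library are available. Lean on these libraries where they do the work, as an engineer would, in place of code of your own. Each camera call takes 0.05 s, during which the arm holds its last target.

## Working session

There is one attempt and no reset: what is moved stays moved. The work goes in short steps, Python scripts to look and compute and a shell command to move; the robot and the scene stay as the last step left them, time stands still between calls to the robot, and variables do not carry over. Pictures are saved under pics/ and viewed, and the job is handed in when it is done.

```bash
mkdir -p pics; ls; python3 - <<'E'
from bench import sensors, viewer
import cv2,numpy as np,pickle
print(sensors.sense())
for n in("side","top"):
    s=viewer.snapshot(n); cv2.imwrite(f"pics/{n}0.png",s["frame"]); pickle.dump(s,open(f"{n}0.pkl","wb"))
    print(n,{k:v for k,v in s.items() if k not in("frame","z_map")})
E
```

```text
pics
{'time': 0.0, 'joint_pos': array([ 6.12845378e+01,  7.51471153e+00,  8.53297631e+01, -3.54489751e-04,
        8.72626614e+01, -4.89343831e+00]), 'qd': array([-0.10247186, -0.0098416 ,  0.10864507, -0.13579873, -0.00321739,
       -0.11603608]), 'joint_efforts': array([ 4.40968925e-04, -5.69399321e+01, -5.00552416e+01, -1.38982459e-04,
        1.51069608e-02,  9.25361223e-05]), 'tool_pos': array([242.05372884, 548.39687525, 230.24394354]), 'tcp_rot': array([-1.79893224e+02, -8.78623705e-03,  1.56177985e+02]), 'ft_force': array([-0.5733194 , -0.3237653 , -1.35720007]), 'wrist_torque': array([ 0.00123435, -0.02852698, -0.03002999]), 'finger_gap': 85.40018386622634}
side {'fx': 385.4892564298665, 'fy': 385.4892564298665, 'cx': 320.32960273083813, 'cy': 199.08133481421652, 'k1': -0.06070096508183448, 'view': array([[-9.72313646e-01, -2.33673422e-01,  1.70482649e-03,
         5.06955099e+02],
       [-1.18234049e-01,  4.85652132e-01, -8.66119343e-01,
         1.18154554e+02],
       [ 2.01561118e-01, -8.42341225e-01, -4.99834350e-01,
         1.09155155e+03],
       [ 0.00000000e+00,  0.00000000e+00,  0.00000000e+00,
         1.00000000e+00]])}
top {'fx': 400.9628504191146, 'fy': 400.9628504191146, 'cx': 314.3788398782332, 'cy': 200.11565280737045, 'k1': -0.09148905745933743, 'view': array([[ 7.68026526e-03, -9.99886719e-01,  1.29446286e-02,
         1.27569232e+01],
       [-9.84149456e-01, -9.85171401e-03, -1.77067198e-01,
         5.28721153e+02],
       [ 1.77174666e-01, -1.13795262e-02, -9.84113634e-01,
         1.11328546e+03],
       [ 0.00000000e+00,  0.00000000e+00,  0.00000000e+00,
         1.00000000e+00]])}
```

View pics/side0.png

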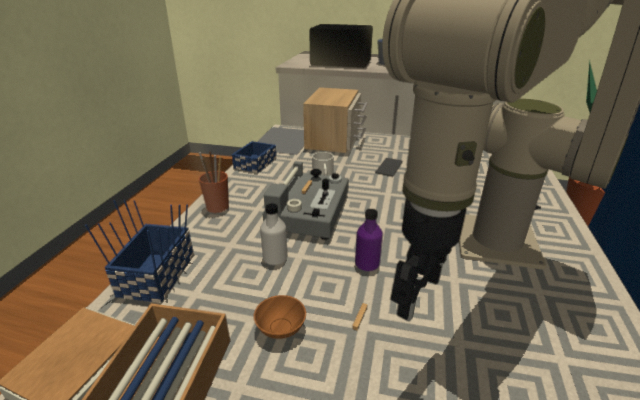

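View pics/top0.png

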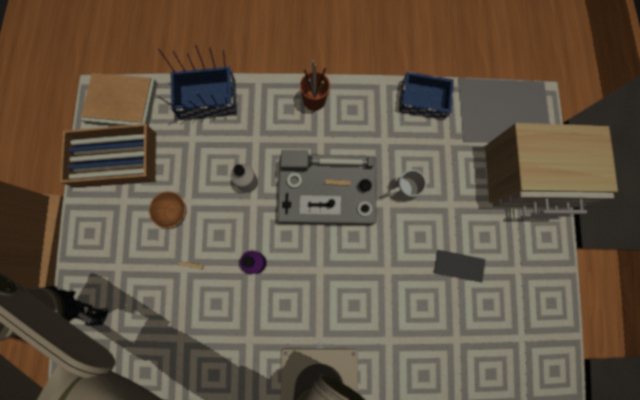

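The side view shows the winder at about (315,205). In the top view it fills about (278–375, 152–223), with the glue to its left, the mug to its right, and the purple bottle at (252,262). I'll zoom in on the top view.

```bash
python3 - <<'E'
import cv2,pickle,numpy as np
s=pickle.load(open("top0.pkl","rb"));f=s["frame"][145:230,265:435]
f=cv2.resize(f,None,fx=4.7,fy=4.7,interpolation=cv2.INTER_CUBIC);cv2.imwrite("pics/topz.png",cv2.convertScaleAbs(f,alpha=1.6))
s=pickle.load(open("side0.pkl","rb"));f=s["frame"][145:245,255:365]
f=cv2.resize(f,None,fx=6,fy=6,interpolation=cv2.INTER_CUBIC);cv2.imwrite("pics/sidez.png",cv2.convertScaleAbs(f,alpha=1.4))
E
```

```text
(no output)
```

View pics/topz.png

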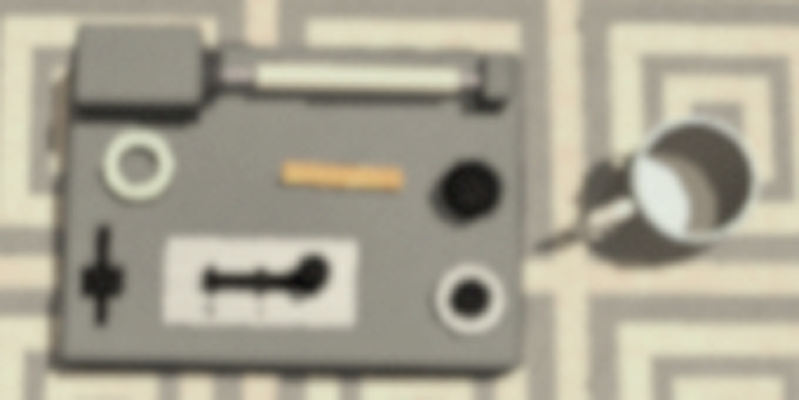

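View pics/sidez.png

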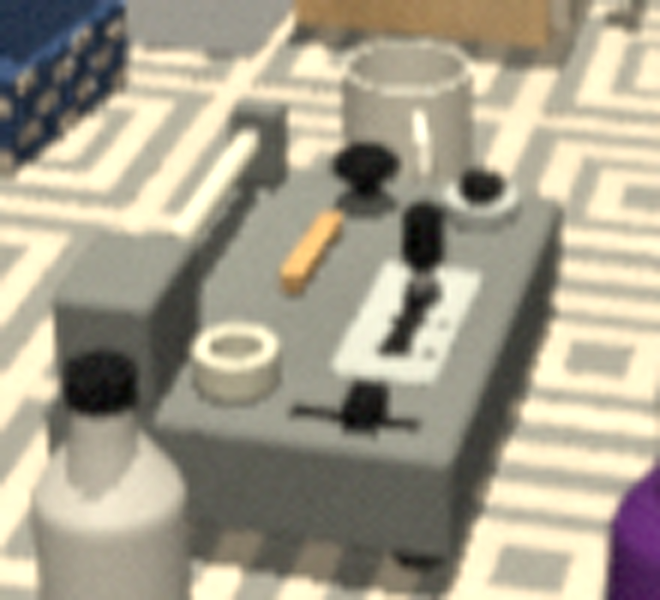

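The zoomed top view shows:
- Knob at (314,270), at the neutral (right) end of the slot.
- Start button at (470,297), black in a pale ring.
- Stop mushroom at (467,190).
- Tension slide at (100,280), past the far end of the slot.

Next I'll turn these into world positions.

```bash
cat > h.py <<'E'
import numpy as np,cv2,pickle
def ray(s,u,v):
    K=np.array([[s["fx"],0,s["cx"]],[0,s["fy"],s["cy"]],[0,0,1.]])
    p=cv2.undistortPoints(np.array([[[u,v]]],float),K,np.array([s["k1"],0,0,0.]))[0,0]
    R=s["view"][:3,:3];t=s["view"][:3,3]
    return -R.T@t, R.T@np.array([p[0],p[1],1.])
def onz(s,u,v,z):
    o,d=ray(s,u,v);return o+d*(z-o[2])/d[2]
def dep(s,u,v):
    o,d=ray(s,u,v); return o+d*s["z_map"][int(round(v)),int(round(u))]
def tri(sa,a,sb,b):
    o1,d1=ray(sa,*a);o2,d2=ray(sb,*b)
    t=np.linalg.lstsq(np.c_[d1,-d2],o2-o1,rcond=None)[0]
    p,q=o1+d1*t[0],o2+d2*t[1];return (p+q)/2,np.linalg.norm(p-q)
def blob(s,x0,y0,x1,y1,th,inv=True):
    g=cv2.cvtColor(s["frame"],cv2.COLOR_BGR2GRAY)[y0:y1,x0:x1]
    m=(g<th) if inv else (g>th)
    n,l,st,c=cv2.connectedComponentsWithStats(m.astype(np.uint8))
    return [(st[i,4],*(c[i]+[x0,y0]).round(2)) for i in range(1,n) if st[i,4]>5]
E
python3 - <<'E'
from h import *
np.set_printoptions(precision=1,suppress=True)
T=pickle.load(open("top0.pkl","rb"));S=pickle.load(open("side0.pkl","rb"))
tz=lambda x,y:((x+.5)/4.7+265-.5,(y+.5)/4.7+145-.5)
sz=lambda x,y:((x+.5)/6+255-.5,(y+.5)/6+145-.5)
P={"knob":((314,268),120,(422,210)),"start":((470,298),77,(484,187)),"mush":((470,187),101,(366,160)),"tens":((101,280),85,(366,395)),
"slotL":((208,280),70,(392,345)),"FL":((55,366),70,(455,468)),"FR":((518,366),70,(560,210)),"plTL":((166,238),70,(335,368)),"plBL":((164,324),70,(428,382)),"plTR":((356,240),70,(386,262)),"plBR":((355,324),70,(480,270)),"tape":((138,165),89,(235,345)),"pegL":((284,172),82,None),"pegR":((402,180),82,None)}
for k,(a,z,b) in P.items():
    u=tz(*a);print(k,np.round(u,1),"plane",onz(T,*u,z),"depth",dep(T,*u),end=" ")
    if b: print("side",onz(S,*sz(*b),z),"tri",*tri(T,u,S,sz(*b)))
    else: print()
E
```

```text
knob [331.4 201.6] plane [511.8 -27.9 120. ] depth [511.9 -28.  119.3] side [513.4 -24.7 120. ] tri [513.1 -27.9 118.2] 2.0181907607110903
start [364.6 208. ] plane [ 502.  -123.9   77. ] depth [ 499.  -121.3   96. ] side [ 504.9 -141.9   77. ] tri [ 500.8 -122.5   86.8] 0.6704298788889611
mush [364.6 184.4] plane [ 564.8 -121.5  101. ] depth [ 564.6 -121.4  101.9] side [ 564.2 -111.5  101. ] tri [ 566.5 -122.3   95.6] 0.9071737320979467
tens [286.1 204.2] plane [509.4  96.7  85. ] depth [509.2  96.7  86.2] side [511.6  97.6  85. ] tri [510.7  96.9  84.5] 2.249954371997728
slotL [308.9 204.2] plane [512.6  33.2  70. ] depth [512.2  33.2  72.5] side [516.6  25.6  70. ] tri [513.3  33.4  74.6] 2.879124467522607
FL [276.3 222.5] plane [459.6 124.1  70. ] depth [467.8 129.7   3.2] side [463.3 125.5  70. ] tri [461.6 124.4  69.2] 3.7481593049439885
FR [374.8 222.5] plane [ 462.1 -153.2   70. ] depth [ 462.3 -153.6   68.1] side [ 461.5 -138.    70. ] tri [ 463.6 -154.6   61.4] 0.8929244410335074
plTL [299.9 195.2] plane [538.1  58.9  70. ] depth [538.2  58.9  69.7] side [538.3  53.5  70. ] tri [537.2  58.7  73.3] 0.6180418029347992
plBL [299.5 213.5] plane [485.6  59.3  70. ] depth [485.8  59.4  68.9] side [491.6  55.5  70. ] tri [488.   59.6  72.4] 5.444452889968771
plTR [340.4 195.7] plane [538.1 -56.1  70. ] depth [537.8 -56.   71.2] side [539.8 -57.2  70. ] tri [538.7 -56.   70.6] 1.5850763511781365
plBR [340.1 213.5] plane [486.7 -55.3  70. ] depth [487.1 -55.5  67.2] side [490.1 -60.3  70. ] tri [487.7 -54.9  72.9] 2.8078925973311653
tape [294.  179.7] plane [578.8  75.8  89. ] depth [582.7  76.5  72. ] side [581.7  74.7  89. ] tri [580.   76.   89.6] 2.628575589520404
pegL [325.  181.2] plane [577.  -11.9  82. ] depth [576.5 -11.8  84.2] 
pegR [350.1 182.9] plane [572.9 -83.1  82. ] depth [573.5 -83.4  79. ]
```

```bash
python3 - <<'E'
from h import *
T=pickle.load(open("top0.pkl","rb"));S=pickle.load(open("side0.pkl","rb"))
g=cv2.cvtColor(T["frame"],cv2.COLOR_BGR2GRAY)
for v in range(198,219):
    print(v,*[f"{dep(T,u,v)[2]:4.0f}/{g[v,u]:3d}" for u in range(354,376)])
print("side")
g=cv2.cvtColor(S["frame"],cv2.COLOR_BGR2GRAY)
for v in range(168,185):
    print(v,*[f"{dep(S,u,v)[2]:4.0f}/{g[v,u]:3d}" for u in range(326,346)])
E
```

```text
198   69/ 92   72/ 92   72/ 94   65/ 93   68/ 93   73/ 92   70/ 92   66/ 92   67/ 93   71/ 93   70/ 93   68/ 93   70/ 93   67/ 93   71/ 94   68/ 93   71/ 93   72/ 92   72/ 93   68/ 93   71/ 91   68/ 87
199   73/ 92   70/ 93   72/ 93   74/ 93   70/ 93   72/ 93   70/ 92   70/ 92   67/ 93   71/ 94   73/ 95   66/ 94   68/ 94   65/ 93   71/ 93   69/ 93   69/ 93   71/ 93   69/ 92   73/ 92   68/ 90   66/ 89
200   69/ 92   68/ 93   67/ 94   72/ 94   71/ 93   71/ 94   69/ 93   72/ 94   74/ 97   66/100   69/101   70/101   70/ 99   72/ 98   70/ 96   68/ 93   69/ 93   70/ 93   69/ 93   73/ 93   70/ 91   69/ 93
201   68/ 93   69/ 94   69/ 93   69/ 94   67/ 93   70/ 94   69/ 96   69/101   71/108   70/114   71/115   69/114   71/111   67/108   73/103   71/ 97   70/ 93   72/ 92   71/ 92   73/ 92   69/ 92   69/ 97
202   70/ 93   67/ 94   70/ 93   73/ 92   71/ 94   68/ 99   73/106   69/114   82/120   84/123   80/124   80/123   85/121   82/120   74/114   72/106   67/ 98   70/ 94   74/ 93   70/ 93   71/ 92   68/ 98
203   68/ 93   69/ 93   67/ 94   73/ 93   69/ 96   72/107   81/119   80/125   82/122   82/
[... 5574 characters left out ...]
/ 71   74/ 82   74/ 91   79/ 95   78/ 99   79/102   78/103   77/105   77/101   77/ 96   77/ 87   73/ 84   73/101   68/113   68/113   68/112   70/112
182  116/ 15  115/ 18  113/ 44   72/ 84   68/ 89   70/ 81   74/ 86   73/ 91   74/ 95   74/ 97   75/ 93   75/ 88   73/ 91   71/ 96   69/ 97   69/110   69/111   69/113   70/114   68/108
183  113/ 13  111/ 18  109/ 45   68/ 89   70/104   70/ 89   69/ 91   70/ 96   68/100   69/ 96   68/ 95   70/ 93   68/ 99   69/108   69/110   69/113   70/111   69/112   68/113   67/104
184  111/ 10  109/ 14  106/ 43   69/ 93   70/111   69/111   69/112   71/111   70/111   70/110   70/109   68/109   71/110   69/109   70/112   70/110   68/113   68/112   67/107   66/ 96
```

The start button's top is about 91.5 mm high and its ring about 82 mm. That's roughly 9.5 mm of protrusion for 6 mm of travel, so closed fingertips can press it fully without touching the ring. I'll go over the top, close the fingers and turn the jaws along world x.

```bash
python3 -m pendant '[15,-35,0,-0.12,0,15,-35,0,-0.12,0,15,-35,0,-0.12,0,15,-35,0,-0.12,0,15,-35,0,-0.12,0,15,-35,0,-0.12,0,15,-35,0,-0.12,0,15,-35,0,-0.12,0,15,-35,0,-0.12,0,15,-35,0,-0.07,0,15,-35,0,0,0,15,-35,0,0,0]' 40
```

```text
time: 1.1
tool_pos: [418.4, 113.4, 222.1]
tcp_rot: [-179.4, -0.0, 87.8]
ft_force: [0.8, 0.4, -0.2]
finger_gap: 0.0
```

```bash
python3 - <<'E'
from h import *
np.set_printoptions(precision=1,suppress=True)
T=pickle.load(open("top0.pkl","rb"))
print("start",onz(T,364.5,208.3,91.5)); print(blob(T,325,195,338,212,45),blob(T,358,202,372,214,55))
E
```

```text
start [ 498.9 -121.6   91.5]
[(np.int32(43), np.float64(329.56), np.float64(203.49))] [(np.int32(41), np.float64(364.54), np.float64(208.07))]
```

```bash
python3 -m pendant '[19,-36,1,0.02,0,19,-36,1,0.02,0,19,-36,1,0,0,19,-36,1,0,0,10,-20,1,0,0,0,0,0,0,0]'; python3 -c "
from bench import sensors;s=sensors.sense();print(s['tool_pos'],s['tcp_rot'],s['time'])"
```

```text
time: 1.6
tool_pos: [505.0, -63.7, 225.3]
tcp_rot: [-179.3, 0.1, 89.8]
ft_force: [0.4, 0.0, -0.0]
finger_gap: -0.0
[504.9893396  -63.68566508 225.29510668] [-1.79316412e+02  5.86444673e-02  8.98002312e+01] 1.6
```

```bash
python3 -m pendant '[4,-4,-30,0,0,4,-3,-30,0,0,0,0,-25,0,0,0,0,0,0,0]'; python3 - <<'E'
from h import *
from bench import viewer
for n in("side","top"):
    s=viewer.snapshot(n);pickle.dump(s,open(f"{n}1.pkl","wb"))
    f=s["frame"][130:245,255:385] if n=="side" else s["frame"][145:230,265:435]
    f=cv2.resize(f,None,fx=4.7,fy=4.7,interpolation=cv2.INTER_CUBIC);cv2.imwrite(f"pics/{n}1.png",cv2.convertScaleAbs(f,alpha=1.5))
E
```

```text
time: 1.93
tool_pos: [513.8, -73.1, 138.6]
tcp_rot: [-179.5, 0.1, 89.5]
ft_force: [-1.5, 0.2, -1.7]
finger_gap: 0.1
```

View pics/side1.png

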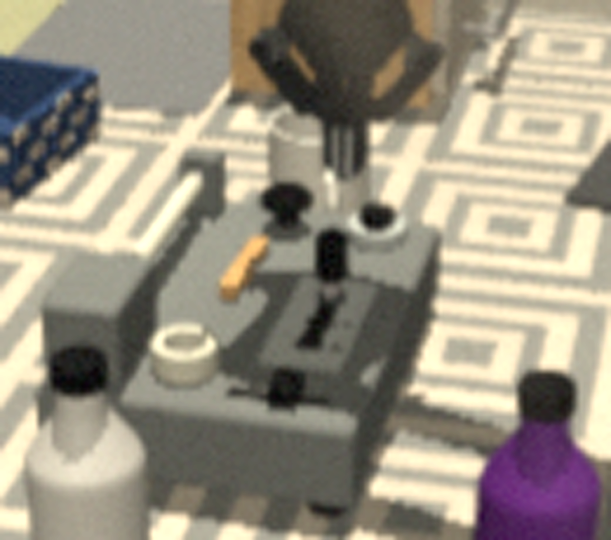

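View pics/top1.png

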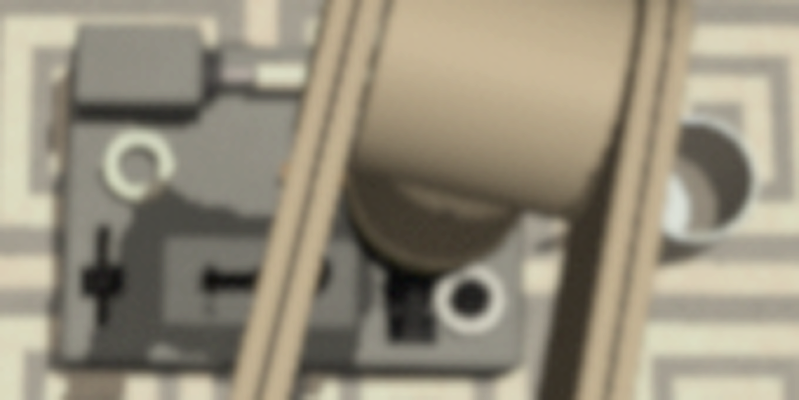

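The side view shows the fingertips at about (345,175) above the start button side, between the knob (331,255) and the start button (377,220). The top view agrees: fingers at (410,310), clear of both. Now I'll descend to knob height.

```bash
python3 -m pendant '[0,1,-20,0,0,0,1,-20,0,0,0,0,-9,0,0,0,0,0,0,0,0,0,0,0,0]'
```

```text
time: 2.45
tool_pos: [522.2, -70.8, 104.5]
tcp_rot: [179.4, 0.3, 89.7]
ft_force: [-0.3, -0.1, 0.5]
finger_gap: 0.2
```

x drifted by 9 mm. Correcting in small steps.

```bash
python3 -m pendant '[-4,0,-7,0,0,-4,0,-7,0,0]';python3 -m pendant '[0,0,0,0,0]'
```

```text
time: 2.62
tool_pos: [517.3, -71.2, 94.8]
tcp_rot: [179.0, 0.4, 89.7]
ft_force: [-0.0, 0.0, -0.2]
finger_gap: 0.1
time: 2.7
tool_pos: [516.4, -71.0, 94.1]
tcp_rot: [179.0, 0.4, 89.7]
ft_force: [-0.4, 0.7, -0.9]
finger_gap: 0.2
```

```bash
python3 -m pendant '[-4,4,-4,0,0,0,5,0,0,0,0,5,0,0,0]';python3 -m pendant '[0,4,0,0,0,0,4,0,0,0]'
```

```text
time: 2.95
tool_pos: [512.1, -57.1, 90.7]
tcp_rot: [179.0, 0.4, 89.6]
ft_force: [-0.3, -0.1, 0.6]
finger_gap: 0.5
time: 3.12
tool_pos: [512.0, -48.2, 90.9]
tcp_rot: [179.0, 0.5, 89.6]
ft_force: [-0.9, -8.5, 0.5]
finger_gap: 0.0
```

Contact at y of about -49, with 8.5 N. I'll keep pushing along +y.

```bash
python3 -m pendant '[0,5,0,0,0,0,5,0,0,0,0,5,0,0,0]';python3 -m pendant '[0,5,0,0,0,0,5,0,0,0,0,5,0,0,0]';python3 -m pendant '[0,5,0,0,0,0,5,0,0,0]'
```

```text
time: 3.37
tool_pos: [512.1, -33.5, 91.0]
tcp_rot: [178.9, 0.7, 89.6]
ft_force: [-0.1, -0.1, 0.3]
finger_gap: 0.4
time: 3.62
tool_pos: [512.3, -16.0, 91.2]
tcp_rot: [178.9, 0.6, 89.7]
ft_force: [-0.2, -2.2, -0.0]
finger_gap: 0.2
time: 3.78
tool_pos: [512.4, -6.2, 91.4]
tcp_rot: [178.9, 0.7, 89.7]
ft_force: [0.2, -4.0, -1.9]
finger_gap: 0.1
```

```bash
python3 -m pendant '[0,4,0,0,0,0,4,0,0,0]';python3 -m pendant '[0,3,0,0,0,0,3,0,0,0]';python3 -m pendant '[0,2,0,0,0]';
```

```text
time: 3.95
tool_pos: [512.4, 2.9, 91.4]
tcp_rot: [178.9, 0.7, 89.7]
ft_force: [-0.8, 0.0, -0.3]
finger_gap: 0.1
time: 4.12
tool_pos: [512.4, 10.2, 91.5]
tcp_rot: [178.9, 0.7, 89.7]
ft_force: [-0.3, -13.7, 2.5]
finger_gap: 0.1
time: 4.2
tool_pos: [512.5, 10.4, 91.7]
tcp_rot: [178.9, 1.0, 89.7]
ft_force: [-1.1, -20.2, -0.2]
finger_gap: -0.3
```

It snapped home, and the fingers then met the hard stop at y≈10 with 20 N, matching the predicted knob centre of 32. I'll back off, rise and check.

```bash
python3 -m pendant '[0,-8,0,0,0,0,-15,0,0,0,0,-20,0,0,0]';python3 -m pendant '[-4,-20,20,0,0,-4,-25,15,0,0,-4,-20,10,0,0,0,0,0,0,0]'; python3 - <<'E'
from h import *
from bench import viewer
for n in("side","top"):
    s=viewer.snapshot(n);pickle.dump(s,open(f"{n}2.pkl","wb"))
    f=s["frame"][130:245,255:385] if n=="side" else s["frame"][145:230,265:435]
    f=cv2.resize(f,None,fx=4.7,fy=4.7,interpolation=cv2.INTER_CUBIC);cv2.imwrite(f"pics/{n}2.png",cv2.convertScaleAbs(f,alpha=1.8))
E
```

```text
time: 4.45
tool_pos: [512.5, -30.9, 91.8]
tcp_rot: [178.9, 1.0, 90.0]
ft_force: [1.5, -0.8, -0.4]
finger_gap: 0.4
time: 4.78
tool_pos: [498.8, -99.8, 137.4]
tcp_rot: [179.1, 0.9, 90.0]
ft_force: [-0.8, -0.9, 0.3]
finger_gap: 0.4
```

View pics/side2.png

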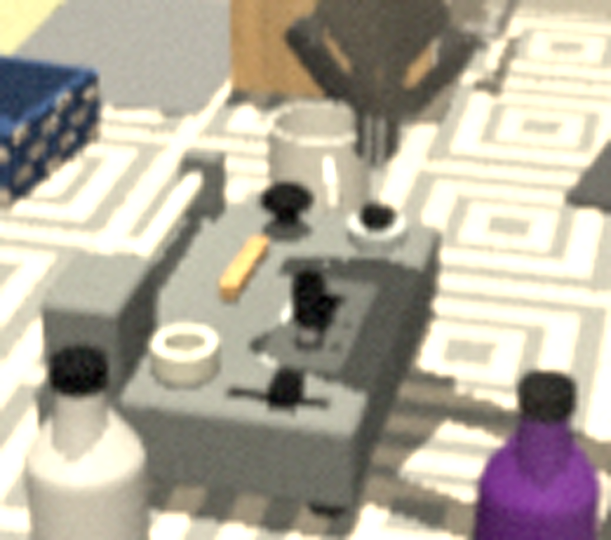

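View pics/top2.png

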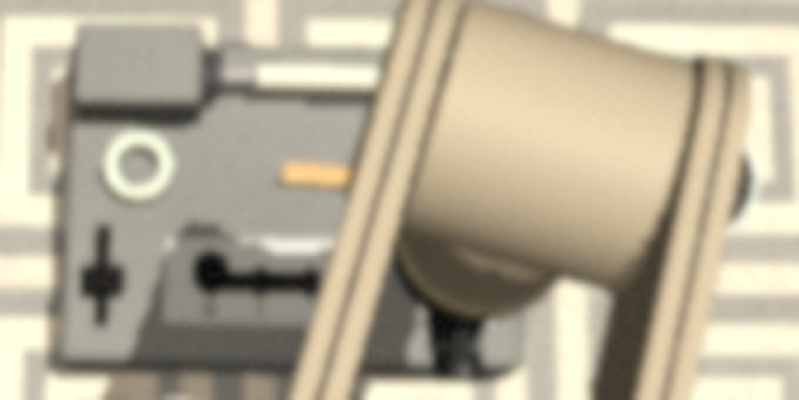

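The lever stands at the far end of the slot: knob at (211,270) in the top view, was (314,268). I'll check the numbers while moving above the start button.

```bash
python3 - <<'E'
from h import *
np.set_printoptions(precision=1,suppress=True)
T=pickle.load(open("top2.pkl","rb"))
u=(211.5/4.7+264.5,268.5/4.7+144.5); print(onz(T,*u,120),dep(T,*u))
E
python3 -m pendant '[0,-12,-8,0,0,1,-8,-8,0,0,0,0,0,0,0,0,0,0,0,0]'
```

```text
[511.2  31.4 120. ] [511.4  31.4 118.9]
time: 5.22
tool_pos: [498.5, -115.5, 115.1]
tcp_rot: [179.3, 0.6, 90.2]
ft_force: [0.5, 1.3, -0.5]
finger_gap: -0.4
```

```bash
python3 -m pendant '[1.5,-6.5,-6,0,0,0,0,-6,0,0,0,0,0,0,0]'; python3 -m pendant '[0,0,0,0,0]'
```

```text
time: 5.47
tool_pos: [499.3, -121.2, 100.2]
tcp_rot: [179.5, 0.5, 90.2]
ft_force: [0.0, -0.3, -0.4]
finger_gap: 0.0
time: 5.55
tool_pos: [499.1, -120.9, 99.6]
tcp_rot: [179.6, 0.5, 90.2]
ft_force: [-0.7, -0.0, 0.6]
finger_gap: 0.1
```

```bash
python3 -m pendant '[0.5,-1,-4,0,0,0,0,-3,0,0]'; python3 -m pendant '[0,0,-2.5,0,0]';python3 -m pendant '[0,0,-2.5,0,0]';python3 -m pendant '[0,0,-2,0,0]'
```

```text
time: 5.72
tool_pos: [500.0, -121.8, 92.6]
tcp_rot: [179.5, 0.5, 90.3]
ft_force: [0.3, 0.5, -1.1]
finger_gap: 0.1
time: 5.8
tool_pos: [500.0, -121.8, 90.0]
tcp_rot: [179.5, 0.5, 90.3]
ft_force: [0.0, -0.2, 2.8]
finger_gap: 0.1
time: 5.88
tool_pos: [500.1, -121.7, 87.5]
tcp_rot: [179.5, 0.5, 90.3]
ft_force: [-2.4, 0.0, 4.3]
finger_gap: 0.1
time: 5.97
tool_pos: [500.2, -121.8, 85.7]
tcp_rot: [179.5, 0.5, 90.3]
ft_force: [-6.5, 2.1, 22.5]
finger_gap: -0.0
```

The button bottomed at z=85.7 with force up to 22 N, as expected for 6 mm of travel. I'll push slightly more to be sure, then release straight up.

```bash
python3 -m pendant '[0,0,-0.5,0,0]'; python3 -m pendant '[0,0,5,0,0,0,0,10,0,0,0,0,20,0,0]';  python3 -m pendant '[-5,0,30,0,0,-10,0,35,0,0,-10,0,35,0,0,-20,-20,20,0,0,-20,-25,10,0,0,-20,-30,0,0,0,0,-30,0,0,0,0,-30,0,0,0,0,-30,0,0,0,0,0,0,0,0]'
python3 - <<'E'
from h import *
from bench import viewer
for n in("side","top"):
    s=viewer.snapshot(n);pickle.dump(s,open(f"{n}3.pkl","wb"))
    f=s["frame"][130:245,255:385] if n=="side" else s["frame"][145:230,265:435]
    f=cv2.resize(f,None,fx=4.7,fy=4.7,interpolation=cv2.INTER_CUBIC);cv2.imwrite(f"pics/{n}3.png",cv2.convertScaleAbs(f,alpha=1.6))
E
```

```text
time: 6.05
tool_pos: [500.2, -121.8, 86.0]
tcp_rot: [179.5, 0.6, 90.3]
ft_force: [-4.8, 2.0, 10.2]
finger_gap: -0.1
time: 6.3
tool_pos: [497.9, -120.9, 118.7]
tcp_rot: [179.8, 0.4, 90.3]
ft_force: [-0.0, 0.2, 0.3]
finger_gap: -0.1
time: 7.13
tool_pos: [409.5, -291.0, 267.9]
tcp_rot: [179.0, 1.0, 90.7]
ft_force: [0.9, -0.8, 0.7]
finger_gap: 0.2
```

View pics/side3.png

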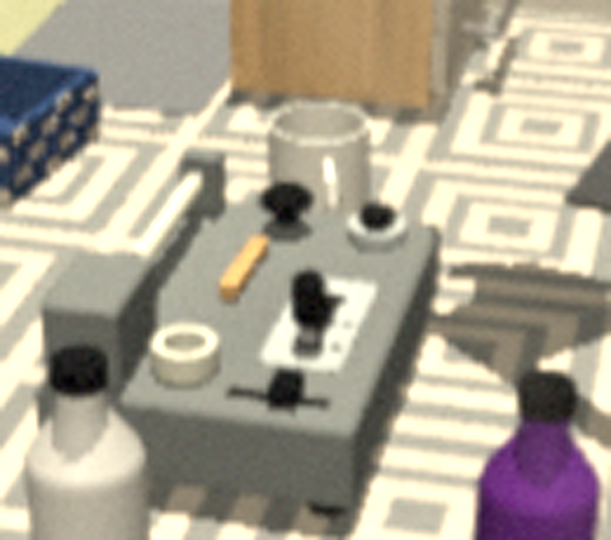

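View pics/top3.png

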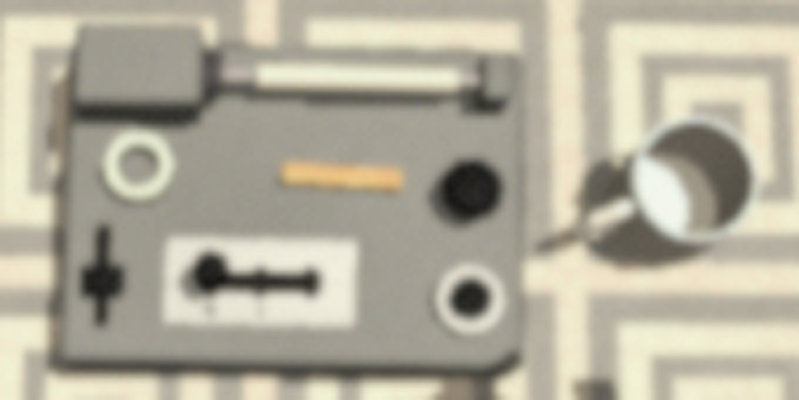

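```bash
python3 - <<'E'
from h import *
np.set_printoptions(precision=1,suppress=True)
for i in(0,3):
    T=pickle.load(open(f"top{i}.pkl","rb"));S=pickle.load(open(f"side{i}.pkl","rb"))
    z=np.array([[dep(T,u,v)[2] for u in range(354,376)] for v in range(198,219)])
    yy,xx=np.mgrid[198:219,354:376];r=np.hypot(xx-364.6,yy-208)
    print("button",np.median(z[r<2.5]),"ring",np.median(z[(r>4.8)&(r<6)]), "side btn",np.median([dep(S,u,v)[2] for u in range(332,338) for v in(174,175)]))
    print("tens",dep(T,286,204),"mush",np.median([dep(T,u,v)[2] for u in(363,364,365,366) for v in(183,184,185,186)]), "diff")
u=(211.5/4.7+264.5,268.5/4.7+144.5); print("knob",onz(T,*u,120),np.median([dep(T,a,b)[2] for a in(308,309,310) for b in(200,201,202)]))
a=pickle.load(open("top0.pkl","rb"))["frame"];d=cv2.absdiff(a,T["frame"]).max(2)[145:275,60:490]>45
n,l,st,c=cv2.connectedComponentsWithStats(d.astype(np.uint8));print([(list(st[i]+[60,145,0,0,0])) for i in range(1,n) if st[i,4]>4])
E
```

```text
button 92.90619992336588 ring 82.11790587331882 side btn 90.86196874593077
tens [509.7  96.9  86.2] mush 100.42619234564188 diff
button 92.00923919017441 ring 82.17880507218649 side btn 91.61612692687697
tens [509.7  96.9  86.2] mush 100.49038534394776 diff
knob [511.2  31.4 120. ] 119.29220458021086
[[np.int64(481), np.int64(189), np.int64(7), np.int64(7), np.int64(38)], [np.int64(304), np.int64(199), np.int64(9), np.int64(8), np.int64(41)], [np.int64(327), np.int64(199), np.int64(9), np.int64(7), np.int64(39)], [np.int64(416), np.int64(201), np.int64(68), np.int64(74), np.int64(1368)], [np.int64(327), np.int64(207), np.int64(3), np.int64(2), np.int64(5)], [np.int64(487), np.int64(216), np.int64(3), np.int64(4), np.int64(5)], [np.int64(343), np.int64(227), np.int64(51), np.int64(48), np.int64(1145)], [np.int64(475), np.int64(227), np.int64(6), np.int64(7), np.int64(8)], [np.int64(474), np.int64(228), np.int64(16), np.int64(22), np.int64(198)], [np.int64(394), np.int64(237), np.int64(6), np.int64(19), np.int64(58)], [np.int64(464), np.int64(243), np.int64(4), np.int64(6), np.int64(9)], [np.int64(333), np.int64(251), np.int64(15), np.int64(12), np.int64(95)], [np.int64(435), np.int64(253), np.int64(31), np.int64(22), np.int64(352)], [np.int64(320), np.int64(265), np.int64(17), np.int64(10), np.int64(92)]]
```

The only changes are the lever, plus the arm and its shadow. The button is back out, and nothing else has moved. Handing in.

```bash
python3 -m pendant '[0,0,0,0,0,0,0,0,0,0]'; python3 -c "
from bench import job;print(job.hand_in())"
```

```text
time: 7.4
tool_pos: [410.1, -286.2, 267.9]
tcp_rot: [179.0, 0.8, 90.7]
ft_force: [0.6, -1.1, -0.2]
finger_gap: -0.2
the job is handed in; nothing more can be done
None
```

The gear lever is home in second gear, and the start button was pressed fully down once and let go afterwards. I handed the job in at 7.4 s; `job.hand_in()` reports no verdict.

- **Lever:** I pushed the knob with closed fingertips from neutral, past the first notch, until it snapped home and met the hard stop at about 20 N. The images put the knob centre at y = 31.4 mm, from -27.9 mm at the start. That is 59 mm of travel, against 60 mm nominal. The knob top is still at about 119 mm, so it was not lifted.
- **Start button:** It went down from about 92 mm to a firm stop at 85.7 mm, roughly 6 mm, with the force rising to 22 N. That is above the ring at about 82 mm. Afterwards it measured about 92 mm again, so it sprang back.
- **Everything else:** Heights for the stop mushroom and tension slide are unchanged. The before and after top views differ only at the lever and where the arm and its shadow fall. The arm ended clear, touching nothing.
- **Disagreements and errors:** The two cameras differed by 1–2 mm on the button's height, within their calibration. The arm drifted about 9 mm in x during the first descent, and I corrected it before touching anything.

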